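Square up the lens packets and close the keeper

TASK

Get the lens packet tray ready to be carried off: take the ruler by its black grip and push the ragged row of four packets in with its straight edge until the ruler meets the ends of the tray's side walls, so that the packets' front edges stand square and in one line with the mouth of the tray. Lay the ruler back down flat on the desk, clear of the tray, then swing the keeper bar over and fully down in front of the row. Leave the other things on the desk where they are.

Things in the scene. Friction and masses are not known exactly. Their poses are not given: they have to be found in the camera images.
- packet_tray: Grey tray, blue lining, fixed to the desk, open in front. Origin: middle of the mouth line, on the desk plane; x into the tray, y left, z up. Floor 5 mm thick, x = -60 (flat apron before the mouth) to +116 mm. Side walls x = 0 (front ends = mouth line) to +116 mm, 28 mm high, inner faces y = +-156, outer y = +-161 mm; back wall's inner face x = +111 mm.
- keeper (a joint): Hinge angle of the keeper, a bail across the tray: metal crossbar with a red sleeve in the middle, arms outside the side walls out to y = +-172 mm. 0 = fully down (closed), 1.65 to 1.95 = up and leaning back (start), limit 2.0. Turns about tray line x = 100, z = 22 mm. Stiff: friction holds it at any angle; 1 to 3 N at the crossbar moves it.
- keeper_grip (a point): Middle of the crossbar, in the red sleeve (70 mm along tray y, 12 mm square). In the tray frame at angle a: x = 100 - 107.5 cos a - 9.5 sin a, z = 22 + 107.5 sin a - 9.5 cos a mm. Closed: just before the mouth line (back face 1.5 mm off it), top 19 mm above the desk; a packet standing out over 2 mm stops it.
- keeper_hinge (a point): Middle of the keeper's hinge line, in the tray frame at x = 100 mm, y = 0, z = 22 mm.
- ruler: Aluminium safety ruler, 340 mm long (its x), 50 mm wide (its y), 5 mm thick, with a black grip rib along the middle of its top: 120 mm long, 13 mm wide, up to 30 mm above the ruler's underside. Origin at the centre of the underside. Both long edges (y = +-25 mm) are straight. 0.16 kg. It lies on the desk left of the tray, roughly along the world's x.
- ruler_grip (a point): Middle of the ruler's black grip, 18 mm above its underside.
- packet_a: Lens packet, leftmost of the row, flat white card box with a green band, 67 mm deep (x) by 65 mm wide (y) by 9 mm thick, about 30 g. Origin at the centre of the underside; its front face (x = -33.5 mm) looks to the tray's mouth. Lies on the tray's floor, part way in.
- packet_b: Lens packet, second from the left, with an orange band, 60 mm deep (x) by 58 mm wide (y) by 9 mm thick. Origin at the centre of the underside; front face at x = -30 mm.
- packet_c: Lens packet, third from the left, green band, same size as packet_a.
- packet_d: Lens packet, rightmost, orange band, same size as packet_b.
- packet_a_front (a point): Middle of packet_a's front face.
- packet_b_front (a point): Middle of packet_b's front face.
- packet_c_front (a point): Middle of packet_c's front face.
- packet_d_front (a point): Middle of packet_d's front face.
- glue_dropper_b: Amber dropper bottle, 34 mm across, 102 mm tall, standing right of the tray; leave it alone. Origin under its centre.
- specs_b: Black folded spectacles, about 50 by 129 by 33 mm, right of the tray; leave them alone.
- marker_b: Green and white marker pen, 135 mm long, 17 mm thick, lying on the desk right of the tray; leave it alone.

How it is judged:
By the outcome, as a careful person would: the job done as asked, in the order asked, and still so for the second after the job is handed in, with the robot touching nothing.
It also fails if it takes over 72 s, if anything falls off the work surface, if the arm or the gripper's body presses on something with over 40 N, if the wrist force passes 120 N, or if a joint passes its speed limit or range.

ROBOT

A 7-joint arm with a two-finger parallel gripper is mounted at the origin on a cart in front of the work surface, level with it; the furniture and walls round the work are solid. World frame = base frame: x ahead of the robot, y to its left, z up, the work surface at z = 0. Lengths are in m, angles in rad, forces in N, time in s.
With the tool pointing down it reaches from about 0.35 to 0.9 m from the base axis. Payload 19.9 kg.
Tool frame: the origin (TCP) lies between the finger pads; the fingertips stand 19 mm ahead of it and the grasp point (between the pads) is the TCP; z points along the fingers, y is the line along which they close (so a half turn about z gives the same grasp; the last joint's range is limited). The gripper opens to 94 mm and grips with 3 to 60 N. Pads are 16 mm wide; open, the fingers measure 119 mm over their backs; the gripper's body (75 mm by 177 mm) begins 78 mm behind the grasp point.
Start: joints at [1.294, 0.417, -0.01, 1.614, 0.005, 1.111, -0.053], TCP at [0.145, -0.608, 0.224] pointing down, gripper open.
Joint ranges: [-2.81, 2.81], [-0.39, 2.02], [-1.27, 1.25], [0.06, 2.57], [-1.19, 4.33], [0.19, 2], [-2.82, 2.82]. Speed limits (rad/s): [1.89, 1.89, 2.39, 2.39, 3.01, 3.01, 3.01].

INTERFACE

Orientations are given as a 3x3 rotation matrix whose columns are the frame's x, y, z axes.
In Python, from rig import robot gives the robot as it stands. Calls block until the motion is done:
- robot.move_ptp(position, orientation): joint-space move of the TCP to a pose.
- robot.move_linear(position, velocity=0.15, frame=None, threshold=None): straight line of the TCP; frame=None keeps the orientation; velocity is the mean speed in m/s. With threshold (N) it stops when the force on the tool has changed by that much, and returns True; else False.
- robot.goto_joints(angles): joint-space move.
- robot.gripper_to(opening): finger opening in m; the grip force is fixed at half the most; returns when the fingers have stopped.
- robot.pause(seconds).
- robot.ik(position, orientation): joint angles nearest the present ones, or None.
- robot.get_state(): the state.
- robot.grab_frame(name): name is "scene" or "side" or "wrist"; returns the picture (384x512x3 uint8, red, green, blue); there is no depth.
- robot.camera_info(name): a dict with "fx", "fy", "cx", "cy" (pixels), "rvec" (rotation vector, rad) and "tvec" (3), from world to camera coordinates, as OpenCV has them. Camera axes: x right, y down, z forward; pixel columns grow to the right and rows downward; lengths in m; the calibration is good to about 2 mm. The wrist camera is an equidistant fisheye: a pixel r from the principal point sees the ray r / f radians off the axis. A picture is of the moment at which its call begins: read the wrist's pose just before it. camera_info takes no time and is no camera call; for the wrist camera it gives the pose at the moment of the call.
A pose or a line that the arm cannot do raises robot.PlanningError and nothing moves.
- robot.sign_off(): hands the job in; it is judged then, once.
The state is a dict: "time": time; "qpos": joint angles; "joint_vel": joint speeds; "effort": joint torques, N m; "ee_pos": TCP position; "tool_rot": TCP orientation; "force": force on the tool from outside, world axes, zero at the start; "moment": the same for the moment, N m; "opening": finger opening in m; "grasp_force": force on a finger pad.
Only numpy, scipy, OpenCV 4.12 (cv2) and the standard library are available. Lean on these libraries where they do the work, as an engineer would, in place of code of your own. Each camera call takes 0.05 s, during which the arm holds its last target. There are 200 camera calls.

## Working session

There is one attempt and no reset: what is moved stays moved. The work goes in short steps, each a Python script; the robot and the scene stay as the last script left them, time stands still between calls to the robot, and variables do not carry over. Pictures are saved under pics/ and viewed, at most 13 in all, crops included, and the job is handed in when it is done.

```bash
mkdir -p pics; ls; python3 - <<'E'
from rig import robot
import cv2,numpy as np
for n in("scene","side","wrist"):
    im=robot.grab_frame(n);cv2.imwrite(f"pics/{n}0.png",im[:,:,::-1])
    i=robot.camera_info(n);print(n,i)
a=cv2.imread("pics/scene0.png");b=cv2.imread("pics/side0.png")
s=robot.get_state();print(s['time'],s['tool_rot'],s['opening'])
E
```

```text
pics
scene {'fx': 446.8420051674727, 'fy': 446.8420051674727, 'cx': 257.47523759791807, 'cy': 193.07467373560874, 'rvec': array([ 1.15719719, -2.24700849,  1.10929573]), 'tvec': array([0.31685392, 0.31466042, 1.12145385])}
side {'fx': 408.2767441982012, 'fy': 408.2767441982012, 'cx': 251.48055107571423, 'cy': 193.47126528940257, 'rvec': array([ 2.08904634, -0.07566484,  0.01718948]), 'tvec': array([-0.54886494,  0.09715895,  1.13736331])}
wrist {'fx': 297.3186396354542, 'fy': 297.3186396354542, 'cx': 253.97952983559188, 'cy': 193.03964546590936, 'rvec': array([-2.29486446,  1.81181561,  0.24419829]), 'tvec': array([-0.62527565, -0.02733657,  0.39115842])}
0.15 [[ 9.72555632e-01  2.32670301e-01 -2.72313444e-04]
 [ 2.32670451e-01 -9.72555256e-01  8.57243440e-04]
 [-6.53847815e-05 -8.97076227e-04 -9.99999595e-01]] 0.09373791678386052
```

View pics/scene0.png

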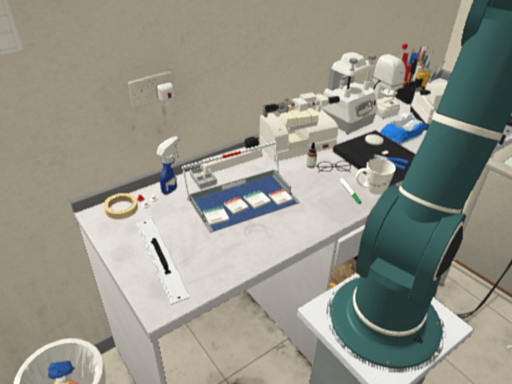

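View pics/side0.png

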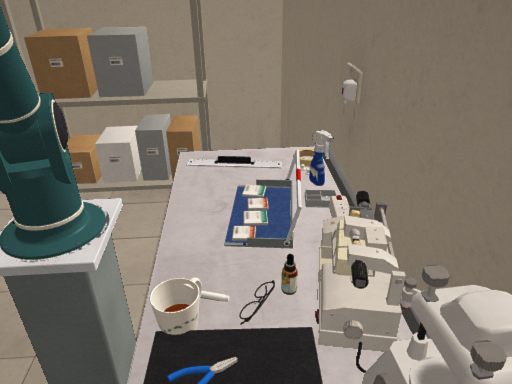

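The scene picture shows the tray (blue lining) around (245,197), the ruler from (140,225) to (178,298) with its black grip at about (161,256), and the red sleeve at (232,155). In the side picture the grip is at (235,160), the sleeve at (298,172) and the tray at (262,215).

```bash
cat >h.py <<'E'
import cv2,numpy as np
from rig import robot
def ray(i,px,fish=False):
    px=np.asarray(px,float).reshape(-1,2)
    R=cv2.Rodrigues(np.asarray(i['rvec']))[0];C=-R.T@i['tvec']
    n=(px-[i['cx'],i['cy']])/[i['fx'],i['fy']]
    if fish:
        r=np.linalg.norm(n,axis=1,keepdims=True)+1e-12
        d=np.hstack([n/r*np.sin(r),np.cos(r)])
    else: d=np.hstack([n,np.ones((len(n),1))])
    d=d@R; return C,d/np.linalg.norm(d,axis=1,keepdims=True)
def onplane(i,px,z=0,fish=False):
    C,d=ray(i,px,fish); return C+d*((z-C[2])/d[:,2:])
def tri(rays):
    A=np.zeros((3,3));b=np.zeros(3)
    for C,d in rays:
        P=np.eye(3)-np.outer(d,d);A+=P;b+=P@C
    X=np.linalg.solve(A,b)
    return X,[float(np.linalg.norm((np.eye(3)-np.outer(d,d))@(X-C))) for C,d in rays]
def project(i,X,fish=False):
    X=np.asarray(X,float).reshape(-1,3);R=cv2.Rodrigues(np.asarray(i['rvec']))[0]
    c=X@R.T+i['tvec'];
    if fish:
        r=np.linalg.norm(c[:,:2],axis=1,keepdims=True);n=c[:,:2]/r*np.arctan2(r,c[:,2:])
    else: n=c[:,:2]/c[:,2:]
    return n*[i['fx'],i['fy']]+[i['cx'],i['cy']]
def down(a):  # tool pointing down, tool x axis at heading a, y = closing line
    c,s=np.cos(a),np.sin(a); return np.array([[c,s,0],[s,-c,0],[0,0,-1.]])
E
python3 - <<'E'
from h import *
np.set_printoptions(precision=4,suppress=True)
I={n:robot.camera_info(n) for n in("scene","side","wrist")}
print("black",tri([(C,d[0]) for C,d in (ray(I['scene'],[161,256]),ray(I['side'],[235,160]))]))
print("red",tri([(C,d[0]) for C,d in (ray(I['scene'],[232,155]),ray(I['side'],[298,172]))]))
print("ruler ends",onplane(I['scene'],[[143,222],[180,300]]))
print("tray blue corners",onplane(I['scene'],[[188,193],[210,229],[299,203],[277,172]],.005))
s=robot.get_state();C,_=ray(I['wrist'],[0,0]);R=cv2.Rodrigues(I['wrist']['rvec'])[0]
print("cam in tool",s['tool_rot'].T@(C-s['ee_pos']),s['tool_rot'].T@R.T)
print(robot.ik([.5,.1,.4],down(0)),robot.ik([.5,.1,.45],down(np.pi/2)),robot.ik([.5,.1,.45],down(-np.pi/2)))
E
```

```text
black (array([0.5091, 0.363 , 0.0118]), [0.00556332210625086, 0.005563322106250719])
red (array([0.6759, 0.01  , 0.1318]), [0.005907129266844388, 0.005907129266844215])
ruler ends [[0.6755 0.3387 0.    ]
 [0.3438 0.3889 0.    ]]
tray blue corners [[ 0.7188  0.1559  0.005 ]
 [ 0.5254  0.1879  0.005 ]
 [ 0.4667 -0.1168  0.005 ]
 [ 0.6459 -0.1655  0.005 ]]
cam in tool [ 0.0759  0.0011 -0.1596] [[-0.0009 -0.9649 -0.2628]
 [ 1.     -0.0007 -0.0009]
 [ 0.0007 -0.2628  0.9649]]
[ 0.6675  0.1954 -1.0644  1.6137  0.1722  1.4342 -1.9831] [ 0.6125  0.1619 -0.9917  1.5192  0.1355  1.5335 -0.3783] [ 0.688   0.1848 -1.0936  1.5177  0.164   1.5387  2.7377]
```

```bash
python3 - <<'E'
from h import *
import pickle
L={}
for k,p in enumerate([[.50,.03,.25],[.52,.22,.25]]):
    robot.move_ptp(p,down(2.95)); robot.pause(.2)
    i=robot.camera_info("wrist");im=robot.grab_frame("wrist");L[k]=(i,im)
    cv2.imwrite(f"pics/w{k}.png",cv2.resize(im[:,:,::-1],(800,600),interpolation=cv2.INTER_CUBIC))
    s=robot.get_state();print(s['time'],s['ee_pos'],s['qpos'])
pickle.dump(L,open("w.pkl","wb"))
E
```

```text
2.9833 [0.50003362 0.02979195 0.24994929] [ 0.73628553  0.30060953 -1.00969015  1.86209343  0.28059272  1.13161485
  1.0042584 ]
4.0167 [0.5203507  0.21889792 0.250075  ] [ 0.31412265  0.45310533 -1.00403261  1.71414798  0.40773324  1.20148395
  0.58208702]
```

View pics/w0.png

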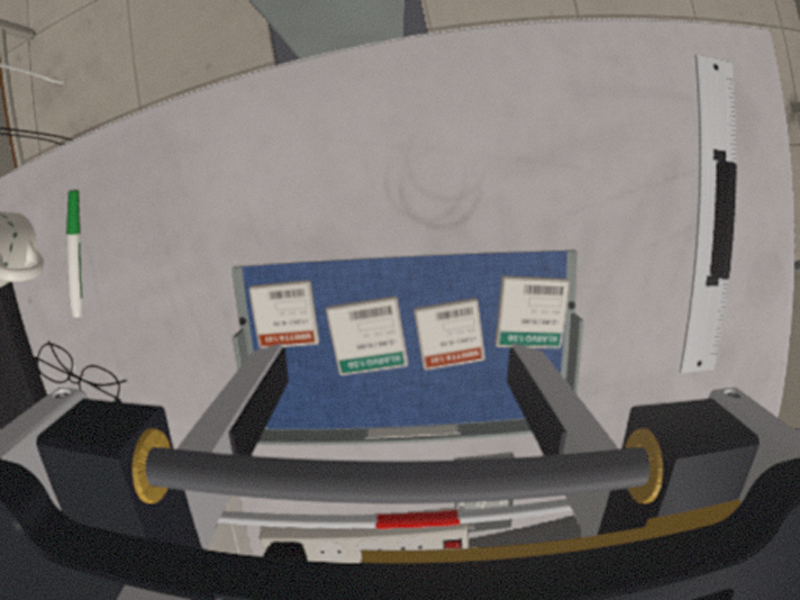

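View pics/w1.png

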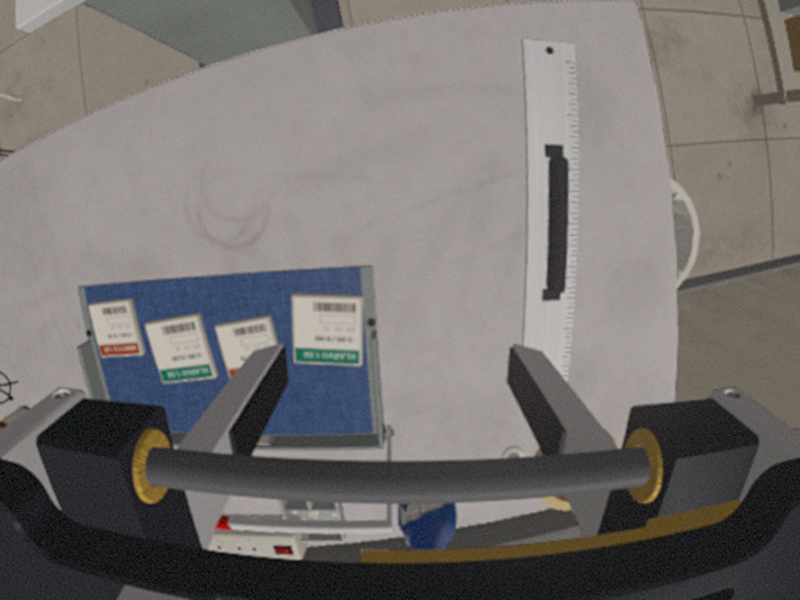

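w0 shows, in 800x600 pixels, the apron's front edge from (233,267) to (576,250). The packets are at (285,315), (367,335), (450,333) and (534,312), the ruler runs from (715,58) to (698,370) with end holes at (716,68) and (699,364), and the sleeve is at (418,520). w1 shows the ruler at (550,200) with its grip from (554,148) to (552,298), and the tray's left front corner at (371,266).

```bash
cat >m.py <<'E'
from h import *
import pickle
np.set_printoptions(precision=4,suppress=True)
L=pickle.load(open("w.pkl","rb"))
def blue(im):
    h=cv2.cvtColor(im,cv2.COLOR_RGB2HSV); return cv2.inRange(h,(100,90,50),(125,255,255))
def ptsmask(m,z,i): 
    ys,xs=np.nonzero(m); return onplane(i,np.c_[xs,ys],z,True)[:,:2]
def fit(P):
    P=P.astype(np.float32);v=cv2.fitLine(P,cv2.DIST_HUBER,0,.001,.001).ravel();return v
S=1.5625
def big(m):
    n,l,st,_=cv2.connectedComponentsWithStats(m);return (l==1+np.argmax(st[1:,4])).astype(np.uint8)
def tray(im,i,cx0=None):
    m=blue(im);m=cv2.morphologyEx(m,cv2.MORPH_CLOSE,np.ones((3,3)));m=big(m)
    c=max(cv2.findContours(m,cv2.RETR_EXTERNAL,cv2.CHAIN_APPROX_NONE)[0],key=cv2.contourArea)[:,0].astype(float)
    return onplane(i,c,.005,True)[:,:2]
E
python3 - <<'E'
from m import *
def redc(im,roi=None):
    h=cv2.cvtColor(im,cv2.COLOR_RGB2HSV);m=cv2.inRange(h,(0,190,110),(6,255,255))|cv2.inRange(h,(175,190,110),(180,255,255))
    return m
for k in L:
    i,im=L[k];P=tray(im,i)
    # predicted rough frame
    th=-.19;ex=np.array([np.cos(th),np.sin(th)]);ey=np.array([-ex[1],ex[0]])
    for it in range(3):
        q=np.c_[P@ex,P@ey]
        lo=q.min(0);hi=q.max(0)
        ymid=(lo[1]+hi[1])/2
        xm=np.median(q[(abs(q[:,0]-lo[0])<.012)][:,0])
        F=P[(abs(q[:,0]-xm)<.006)&(abs(q[:,1]-ymid)<.13)];v=fit(F)
        ey=v[:2]*np.sign(v[1]);ex=np.array([ey[1],-ey[0]])
    q=np.c_[P@ex,P@ey];f=v[2:]@ex
    ap=(q[:,0]>f+.008)&(q[:,0]<f+.055)
    l=np.median(q[ap&(q[:,1]>ymid+.1),1]);r=np.median(q[ap&(q[:,1]<ymid-.1),1])
    bk=np.median(q[(abs(q[:,1]-ymid)<.06)&(q[:,0]>f+.1),0]) if k==0 else 0
    print(k,"yaw",np.arctan2(ex[1],ex[0]),"front edge mid",ex*f+ey*(l+r)/2,"width",l-r,"depth",bk-f,"n",len(F),"rms",np.std(F@ex))
    L_=fit(P[ap&(q[:,1]>ymid+.1)&(abs(q[:,1]-l)<.004)]);print("left side yaw",np.arctan2(L_[1]*np.sign(L_[0]),abs(L_[0])))
    # packets: light region within tray
    g=im.min(2);W=cv2.inRange(g,140,255)
    n,lab,st,ce=cv2.connectedComponentsWithStats(W)
    for j in range(1,n):
        if st[j,4]<300: continue
        Q=ptsmask(lab==j,.014,i);q=np.c_[Q@ex-f-.06,Q@ey-(l+r)/2]
        if -.08<q[:,0].mean()<.1 and abs(q[:,1].mean())<.16 and np.ptp(q[:,1])<.1: print(" packet xmin",np.percentile(q[:,0],1),"y",q[:,1].min(),q[:,1].max())
    # ruler
    bx=([695,140,745,295],[530,135,580,310])[k];x0,y0,x1,y1=[int(b/S) for b in bx]
    m=np.zeros(im.shape[:2],np.uint8);m[y0:y1,x0:x1]=(im.max(2)[y0:y1,x0:x1]<75);m=big(m)
    ys,xs=np.nonzero(m);c=np.array([xs,ys]).T;print("grip px extent",c.mean(0),c[ys<ys.min()+3].mean(0),c[ys>ys.max()-3].mean(0))
    h=[[716,68],[699,364]] if k==0 else [[549,50]]
    for a in h:
        u,w=int(a[0]/S),int(a[1]/S);g=im.max(2).astype(float)[w-5:w+6,u-5:u+6];t=np.clip(np.median(g)-40-g,0,None)
        yy,xx=np.mgrid[w-5:w+6,u-5:u+6];pc=[(t*xx).sum()/t.sum(),(t*yy).sum()/t.sum()];print(" hole",pc,onplane(i,pc,.005,True))
    m=big(redc(im[:345]) if k==0 else redc(im[:345]));ys,xs=np.nonzero(m);print("red",xs.mean(),ys.mean(),len(xs),xs.min(),xs.max(),ys.min(),ys.max())
E
```

```text
0 yaw -0.14464195 front edge mid [0.4939 0.0283] width 0.27792221815772433 depth 0.1657591308580172 n 182 rms 0.00042929703843199715
left side yaw 1.1960518
 packet xmin -0.038172210627806284 y 0.09236280837487688 0.15685310102096844
 packet xmin -0.043488787864633296 y -0.13313496298837182 -0.07445501400168256
 packet xmin -0.023566517262195674 y -0.06266306130770603 0.005716065284526423
 packet xmin -0.018512711599777788 y 0.015887169488197947 0.07681489798631717
grip px extent [462.4685 139.4461] [459.6875  97.3125] [455.0714 180.6429]
 hole [np.float64(457.7735507246377), np.float64(42.49094202898551)] [[0.3508 0.3897 0.005 ]]
 hole [np.float64(447.12745098039215), np.float64(232.22058823529412)] [[0.6663 0.3374 0.005 ]]
red 266.9035087719298 333.8421052631579 228 241 293 330 337
1 yaw -0.14311847 front edge mid [0.495  0.0384] width 0.2597608389093744 depth -0.4844339 n 154 rms 0.0004616130544578693
left side yaw 1.1121991
 packet xmin -0.03756914540633783 y 0.08215007030142522 0.1479338090997031
 packet xmin -0.04321739376374734 y -0.14262898130683474 -0.08398580509497411
 packet xmin -0.02305499293597467 y -0.07245694863645516 -0.003421403269986925
 packet xmin -0.018204158353982015 y 0.006486711327386999 0.06358928911186525
grip px extent [356.0824 141.613 ] [353.6  94.1] [352.3333 189.5714]
 hole [np.float64(351.32717391304345), np.float64(31.817391304347826)] [[0.3506 0.3896 0.005 ]]
red 142.36 335.92 25 139 146 334 338
```

```bash
python3 - <<'E'
from m import *
th=-.144;ex=np.array([np.cos(th),np.sin(th)]);ey=np.array([-ex[1],ex[0]])
for k in L:
    i,im=L[k];P=tray(im,i);q=np.c_[P@ex,P@ey];o=q[:,0].min()
    f=np.median(q[q[:,0]<o+.008,0]);s=q[(q[:,0]>f+.004)&(q[:,0]<f+.02)]
    m=np.median(s[:,1]);mid=s[:,1].mean();
    hi=s[s[:,1]>s[:,1].max()-.004,1];lo=s[s[:,1]<s[:,1].min()+.004,1]
    print(k,"f",f,"hi",np.median(hi),"lo",np.median(lo),"w",np.median(hi)-np.median(lo),"mid",(np.median(hi)+np.median(lo))/2, "front mid",ex*f+ey*(np.median(hi)+np.median(lo))/2)
rr=lambda k,p:(lambda t:(t[0],t[1][0]))(ray(L[k][0],p,True))
print("grip c",tri([rr(0,[462.5,139.4]),rr(1,[356.1,141.6])]))
print("end1",tri([rr(0,[459.7,97.3]),rr(1,[353.6,94.1])]))
print("end2",tri([rr(0,[455.1,180.6]),rr(1,[352.3,189.6])]))
print("hole1",tri([rr(0,[457.77,42.49]),rr(1,[351.33,31.82])]))
# sleeve: wrist0 + scene + side
a=cv2.imread("pics/scene0.png")[:,:,::-1];b=cv2.imread("pics/side0.png")[:,:,::-1]
def red(im,x0,y0,x1,y1):
    h=cv2.cvtColor(np.ascontiguousarray(im),cv2.COLOR_RGB2HSV);m=cv2.inRange(h,(0,150,90),(8,255,255))|cv2.inRange(h,(172,150,90),(180,255,255))
    z=np.zeros_like(m);z[y0:y1,x0:x1]=m[y0:y1,x0:x1];ys,xs=np.nonzero(z);return [xs.mean(),ys.mean()],len(xs),np.ptp(xs),np.ptp(ys)
A=red(a,215,145,250,165);B=red(b,290,160,305,190);print(A,B)
rs=[(lambda t:(t[0],t[1][0]))(ray(robot.camera_info(n),p)) for n,p in(("scene",A[0]),("side",B[0]))]
print("sleeve",tri(rs+[rr(0,[266.9,333.8])]),tri(rs))
E
```

```text
0 f 0.4848056811244759 hi 0.25469530925301553 lo -0.04073901386181467 w 0.2954343231148302 mid 0.10697814769560043 front mid [0.4951 0.0363]
1 f 0.48442949087019027 hi 0.25453228718861964 lo -0.04017319512506318 w 0.2947054823136828 mid 0.10717954603177823 front mid [0.4948 0.0366]
grip c (array([0.5064, 0.364 , 0.0152]), [0.0007536868566823318, 0.0007536868566824325])
end1 (array([0.4405, 0.3746, 0.0047]), [0.00023829087764236205, 0.00023829087764232586])
end2 (array([0.5761, 0.3532, 0.0042]), [2.8089703769279153e-05, 2.8089703769176624e-05])
hole1 (array([0.3507, 0.3895, 0.0052]), [7.223186659439354e-05, 7.223186659437083e-05])
([np.float64(230.78787878787878), np.float64(154.12121212121212)], 33, np.int64(16), np.int64(5)) ([np.float64(298.2093023255814), np.float64(173.86046511627907)], 43, np.int64(4), np.int64(10))
sleeve (array([0.6791, 0.0098, 0.1293]), [0.0017159735732066549, 0.0020908478989547985, 0.0003781650435779027]) (array([0.6793, 0.0098, 0.1294]), [0.0019030645768564807, 0.0019030645768566316])
```

```bash
cat >>h.py <<'E'
TH=-.144;EX=np.array([np.cos(TH),np.sin(TH),0]);EY=np.array([-EX[1],EX[0],0])
T=lambda x,y,z:EX*(.5446+x)+EY*(.1071+y)+np.array([0,0,z])   # rough tray frame
def st(t=""):
    s=robot.get_state();p=s['ee_pos'];R=s['tool_rot']
    print(t,"t",round(s['time'],2),"tray",np.round([p@EX-.5446,p@EY-.1071,p[2]],4),"head",round(float(np.arctan2(R[1,0],R[0,0])),4),"F",np.round([s['force']@EX,s['force']@EY,s['force'][2]],1),"op",round(s['opening'],4),"g",round(float(s['grasp_force']),1));return s
E
python3 - <<'E'
from h import *
np.set_printoptions(precision=4,suppress=True)
c=[.5086,.3636];a=np.pi-.1643
robot.move_ptp([*c,.12],down(a))
robot.gripper_to(.05)
robot.move_linear([*c,.026],velocity=.1,threshold=12);st("down")
robot.gripper_to(.0);st("grip")
robot.move_linear([*c,.2],velocity=.2);st("lift")
robot.move_ptp(T(-.09,0,.2),down(TH+np.pi/2));s=st("at tray");print(s['qpos'],s['tool_rot'])
i=robot.camera_info("scene");cv2.imwrite("pics/s1.png",cv2.resize(robot.grab_frame("scene")[120:320,100:356,::-1],(768,600),interpolation=cv2.INTER_CUBIC))
E
```

```text
down t 6.73 tray [-0.0932  0.3261  0.0266] head 2.9773 F [0.1 0.7 0.1] op 0.0501 g 0.0
grip t 7.39 tray [-0.0934  0.3258  0.0261] head 2.9774 F [-0.6 -0.5  1.9] op 0.0128 g 30.0
lift t 8.41 tray [-0.0937  0.3252  0.1988] head 2.9773 F [-1.2 -0.1 -1.3] op 0.013 g 30.0
at tray t 9.64 tray [-0.0899  0.0011  0.2   ] head 1.4301 F [-0.6 -0.2 -1.5] op 0.0126 g 30.0
[ 0.4905  0.2238 -0.723   1.9991  0.177   0.9806 -0.4598] [[ 0.1402  0.9901  0.    ]
 [ 0.9901 -0.1402  0.0006]
 [ 0.0006 -0.     -1.    ]]
```

View pics/s1.png

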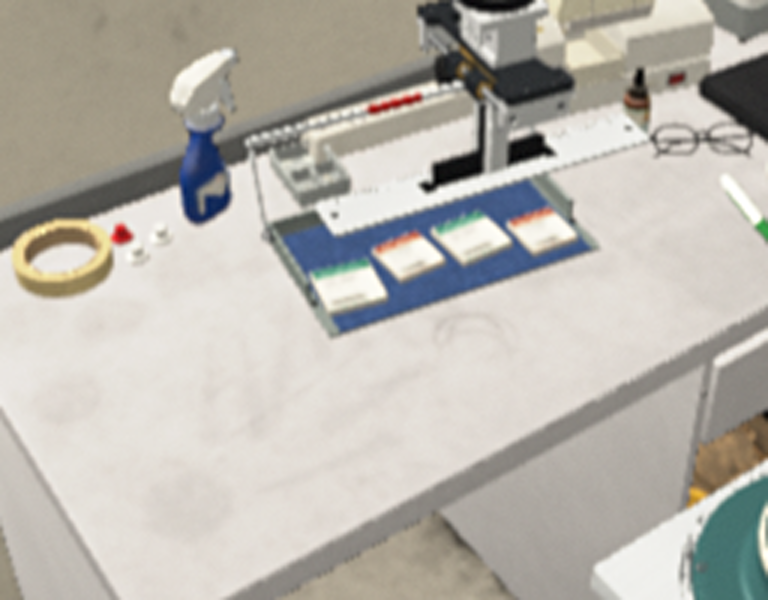

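The ruler hangs level in the grip over the tray, from (330,215) to (640,135) in the crop, and the row is untouched. Next is the push.

```bash
python3 - <<'E'
from h import *
R=down(TH+np.pi/2)
robot.move_linear(T(-.09,0,.05),velocity=.15,frame=R);st()
robot.move_linear(T(-.09,0,.0325),velocity=.05,frame=R);st("low")
print(robot.move_linear(T(-.04,0,.0325),velocity=.04,frame=R,threshold=12));st("near")
print(robot.move_linear(T(-.01,0,.0325),velocity=.02,frame=R,threshold=12));st("contact")
i=robot.camera_info("wrist");im=robot.grab_frame("wrist")
cv2.imwrite("pics/w2.png",cv2.resize(im[:,:,::-1],(800,600),interpolation=cv2.INTER_CUBIC))
E
```

```text
t 10.84 tray [-0.0896  0.0002  0.0506] head 1.4269 F [ 0.5  0.3 -1.8] op 0.013 g 30.0
low t 11.34 tray [-0.0902  0.0001  0.0323] head 1.427 F [ 0.1  0.1 -1.6] op 0.0128 g 30.0
False
near t 12.74 tray [-0.0401 -0.      0.0325] head 1.4268 F [-0.9 -0.7 -2. ] op 0.0126 g 30.0
True
contact t 13.57 tray [-0.0266 -0.0001  0.032 ] head 1.4267 F [-0.5  0.8 -1.6] op 0.0127 g 30.0
```

View pics/w2.png

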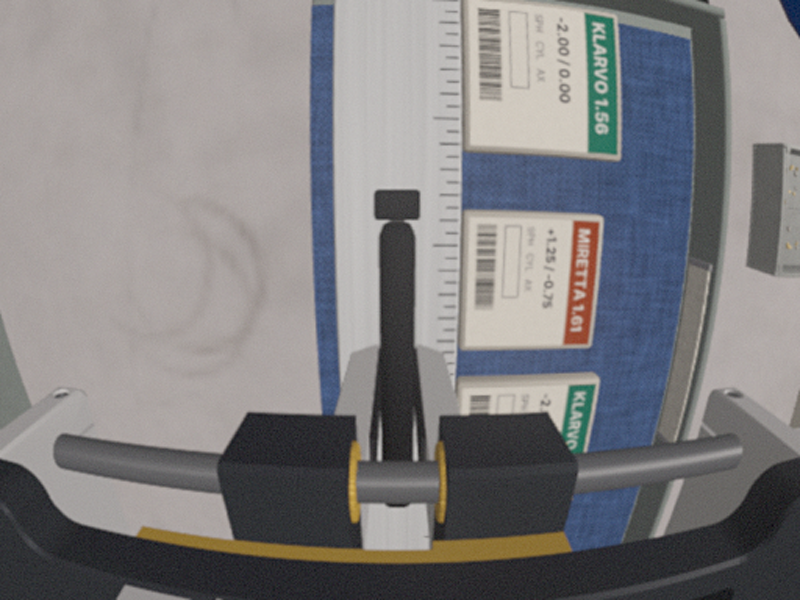

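The ruler lies along the row with packets a, b and c touching its edge near column 462. Contact came about 1.5 mm from where I predicted the mouth. I'll press harder to seat both ends on the walls and watch the yaw moment.

```bash
python3 - <<'E'
from h import *
R=down(TH+np.pi/2)
for k in range(2):
    print(robot.move_linear(T(-.02,0,.0325),velocity=.01,frame=R,threshold=25));s=st("press");print(s['moment'])
robot.pause(.2);s=st("hold");print(s['moment'])
E
```

```text
True
press t 14.09 tray [-0.0264 -0.0003  0.0313] head 1.4274 F [ 0.2 -0.1 -0.9] op 0.0127 g 30.0
[ 0.05187222 -0.06012577  0.01330261]
True
press t 14.53 tray [-0.0262 -0.0003  0.0312] head 1.4276 F [-1.9  0.   7.3] op 0.0127 g 30.0
[0.02713946 0.27467486 0.0340662 ]
hold t 14.72 tray [-0.0263 -0.0003  0.0312] head 1.4276 F [-2.9 -0.9  7.3] op 0.0127 g 30.0
[0.08174898 0.27583553 0.02114913]
```

```bash
python3 - <<'E'
from h import *
import pickle
R=down(TH+np.pi/2)
robot.move_linear(T(-.035,0,.0325),velocity=.03,frame=R)
robot.move_linear(T(-.10,0,.034),velocity=.1,frame=R)
robot.move_linear(T(-.10,-.06,.2),velocity=.2,frame=R);robot.pause(.2);st()
i=robot.camera_info("wrist");im=robot.grab_frame("wrist")
pickle.dump((i,im),open("w3.pkl","wb"))
cv2.imwrite("pics/w3.png",cv2.resize(im[:,:,::-1],(800,600),interpolation=cv2.INTER_CUBIC))
E
```

```text
t 17.19 tray [-0.1004 -0.0596  0.1993] head 1.4276 F [-0.6 -0.3 -1.2] op 0.0129 g 30.0
```

View pics/w3.png

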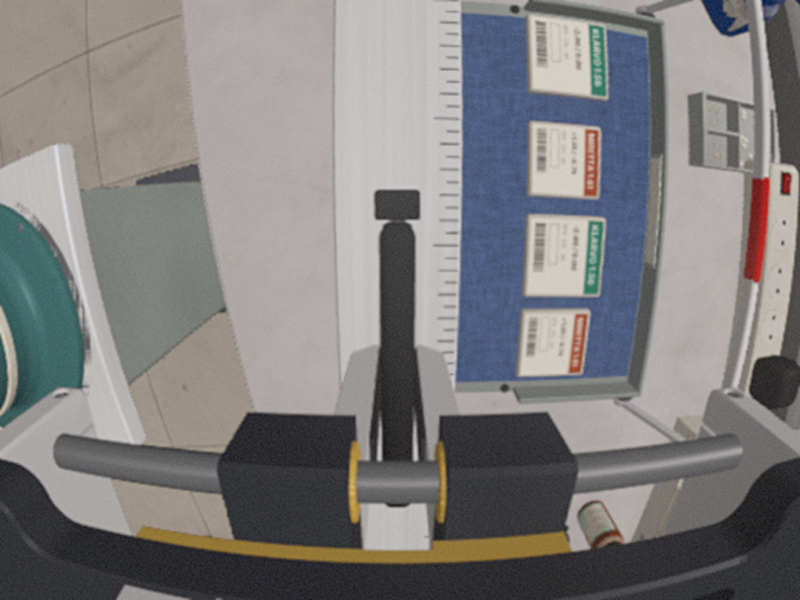

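All four packets stand in line, with fronts near columns 528, 528, 525 and 520 (fisheye bend). The wall ends are near (528,8) and (516,393), and the sleeve is at (758,230). I'll measure the line of the fronts and the sleeve while putting the ruler back.

```bash
python3 - <<'E'
from m import *
import h
i,im=pickle.load(open("w3.pkl","rb"))
W=cv2.inRange(im.min(2),130,255);n,lab,st_,ce=cv2.connectedComponentsWithStats(W)
for j in range(1,n):
    if st_[j,4]<300 or not(330<ce[j][0]<385): continue
    ys,xs=np.nonzero(lab==j);y0,y1=np.percentile(ys,[12,88]).astype(int)
    px=[]
    for y in range(y0,y1+1):   # subpixel edge along each row
        x=xs[ys==y].min();g=im[y,x-3:x+3].min(1).astype(float);px.append([x-3+np.interp(110,g,np.arange(6)),y])
    Q=onplane(i,px,.014,True);v=np.polyfit(Q@h.EY-.1071,Q@h.EX-.5446,1)
    print("packet y",(Q@h.EY-.1071).mean(),"front x",(Q@h.EX-.5446).mean(),"tilt",v[0])
for p,z in(([529,8],.028),([516,396],.028),([458,390],.005)):
    Q=onplane(i,np.array(p)/1.5625,z,True)[0];print("wall end",p,Q@h.EX-.5446,Q@h.EY-.1071)
hs=cv2.cvtColor(im,cv2.COLOR_RGB2HSV);m=cv2.inRange(hs,(0,170,90),(8,255,255))|cv2.inRange(hs,(172,170,90),(180,255,255));m[:,:470]=0;m[:,494:]=0;m=big(m)
ys,xs=np.nonzero(m);c=[xs.mean(),ys.mean()];print(c,len(xs))
rr=lambda i,p:(lambda t:(t[0],t[1][0]))(ray(i,p,True))
X,e=tri([rr(i,c),rr(L[0][0],[266.9,333.8])]);print("sleeve",X,e,"tray",X@h.EX-.5446,X@h.EY-.1071)
E
```

```text
packet y 0.033242549106564004 front x -0.00238778831695977 tilt -0.0016667201717787687
packet y -0.04002828505066287 front x -0.00245950175505631 tilt -0.002343760448691595
packet y -0.11145509324685254 front x -0.0023897309209005993 tilt -0.009875020331341893
wall end [529, 8] -0.003828956543350359 0.1489317171595735
wall end [516, 396] -0.004094452198760257 -0.15354156523401902
wall end [458, 390] -0.04897276613708745 -0.1580952916010053
[np.float64(484.9182948490231), np.float64(144.1740674955595)] 563
sleeve [0.7111 0.0055 0.0931] [0.00018046881849899163, 0.00018046881849898675] tray 0.1583615458777763 0.0003492337399866041
```

The front edges are in one line to within 0.1 mm. That sleeve triangulation has almost no baseline, since both views lie in nearly the same direction, so I'll recompute it from all four views after laying the ruler down.

```bash
python3 - <<'E'
from m import *
from h import *
c=[.5086,.3636];R=down(np.pi-.1643)
robot.move_ptp([*c,.2],R)
robot.move_linear([*c,.05],velocity=.18,frame=R)
print(robot.move_linear([*c,.0255],velocity=.03,frame=R,threshold=4));st("down")
robot.gripper_to(.05);st("open")
robot.move_linear([*c,.12],velocity=.15,frame=R)
im3=pickle.load(open("w3.pkl","rb"))
f=lambda t:(t[0],t[1][0])
rs=[f(ray(robot.camera_info("scene"),[230.8,154.1])),f(ray(robot.camera_info("side"),[298.2,173.9])),f(ray(L[0][0],[266.9,333.8],True)),f(ray(im3[0],[484.9,144.2],True))]
X,e=tri(rs);print("sleeve tray",X@EX-.5446,X@EY-.1071,X[2],e)
for n in("scene","side"):
    im=robot.grab_frame(n);cv2.imwrite(f"pics/{n}2.png",im[:,:,::-1])
a=cv2.imread("pics/scene2.png")[130:310,100:340];b=cv2.imread("pics/side2.png")[140:260,170:350]
cv2.imwrite("pics/two2.png",np.hstack([cv2.resize(a,(400,300)),cv2.resize(b,(400,300))]))
E
```

```text
True
down t 20.42 tray [-0.0936  0.3255  0.026 ] head 2.9773 F [-0.7 -2.   7.6] op 0.0126 g 30.0
open t 21.16 tray [-0.0939  0.3251  0.0255] head 2.9773 F [-0.9  0.3  0. ] op 0.05 g 0.0
sleeve tray 0.1256562246553784 0.000810426907560946 0.12881806159033873 [0.0016155869608321472, 0.002389967781184579, 0.0008438771118136065, 0.002110584682329105]
```

View pics/two2.png

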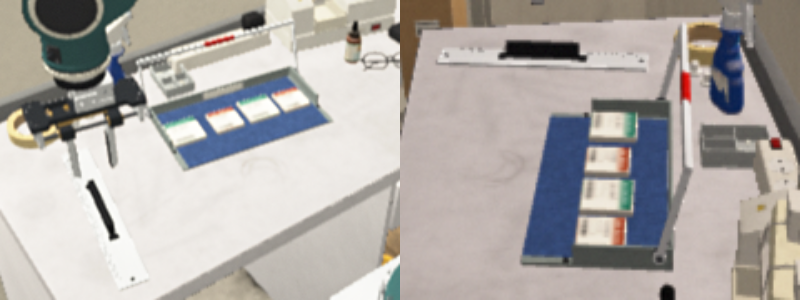

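The ruler lies flat where it was, clear of the tray. The row is straight at the mouth and the keeper is still up, with its sleeve at about tray (126, 0, 128) mm, which means an angle near 1.9. Before going behind the bar I'll check how close the machine behind it stands.

```bash
python3 - <<'E'
from m import *
from h import *
sc,sd=robot.camera_info("scene"),robot.camera_info("side")
f=lambda t:(t[0],t[1][0])
pt=lambda X:np.round([X@EX-.5446,X@EY-.1071,X[2]],3)
for z in(0,.1,.2):
    print(z,"scene (262,128)",pt(onplane(sc,[262,128],z)[0]),"scene(300,108)",pt(onplane(sc,[300,108],z)[0]),"side(335,200)",pt(onplane(sd,[335,200],z)[0]),"side(362,195)",pt(onplane(sd,[362,195],z)[0]))
for x,z in((.165,.25),(.165,.124)):
    print(robot.ik(T(x,0,z),down(TH+np.pi)),robot.ik(T(x,0,z),down(TH)))
a=cv2.imread("pics/scene2.png")[80:200,180:340];b=cv2.imread("pics/side2.png")[120:300,270:430]
cv2.imwrite("pics/mach.png",np.hstack([cv2.resize(a,(480,360)),cv2.resize(b,(320,360))]))
E
```

```text
0 scene (262,128) [ 0.426 -0.283  0.   ] scene(300,108) [ 0.509 -0.522  0.   ] side(335,200) [0.245 0.088 0.   ] side(362,195) [0.331 0.122 0.   ]
0.1 scene (262,128) [ 0.274 -0.198  0.1  ] scene(300,108) [ 0.348 -0.411  0.1  ] side(335,200) [ 0.221 -0.082  0.1  ] side(362,195) [ 0.293 -0.053  0.1  ]
0.2 scene (262,128) [ 0.121 -0.112  0.2  ] scene(300,108) [ 0.187 -0.3    0.2  ] side(335,200) [ 0.197 -0.252  0.2  ] side(362,195) [ 0.256 -0.228  0.2  ]
[ 0.4981  0.7491 -0.96    1.2953  0.6026  1.3932  0.9961] [ 0.112   0.5825 -0.255   1.3117  0.146   1.2654 -1.8613]
[ 0.4793  0.8513 -0.8863  1.4126  0.6765  1.1963  0.9412] [ 0.0796  0.6848 -0.1984  1.4292  0.1449  1.0418 -1.8631]
```

View pics/mach.png

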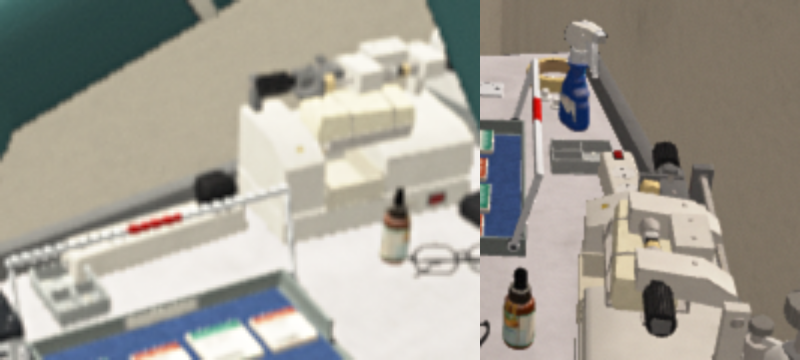

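The machine stands right of the sleeve (tray y below about -0.1) and beyond x = 0.2, so there is room behind the sleeve. I'll push the bar over from behind, then press it down from above.

```bash
cat >>h.py <<'E'
def bar(a): return np.array([100-107.5*np.cos(a)-9.5*np.sin(a)-1.4,22+107.5*np.sin(a)-9.5*np.cos(a)])/1e3
E
python3 - <<'E'
from h import *
R=down(TH+np.pi);Y=.005
robot.move_ptp(T(.0,Y,.25),R);robot.gripper_to(0.0)
robot.move_linear(T(.160,Y,.25),velocity=.2,frame=R);st("above")
hit=robot.move_linear(T(.160,Y,.123),velocity=.12,frame=R,threshold=5);st(f"behind hit={hit}")
if not hit:
    for a in (1.9,1.75,1.6,1.45,1.3,1.15,1.0):
        x,z=bar(a)
        if robot.move_linear(T(x+.016,Y,z+.003),velocity=.08,frame=R,threshold=15): st("STOP");break
    st("pushed")
im=robot.grab_frame("side");cv2.imwrite("pics/k.png",cv2.resize(im[110:290,170:410,::-1],(800,600)))
E
```

```text
above t 25.2 tray [0.1594 0.0053 0.25  ] head 2.9981 F [-0.   0.2  0.5] op 0.0004 g 0.0
behind hit=False t 26.41 tray [0.1604 0.0052 0.1239] head 2.9975 F [ 0.2  0.6 -0.5] op 0.0007 g 0.0
pushed t 28.92 tray [0.0486 0.0049 0.1104] head 2.9976 F [ 0.8 -0.4 -0.3] op 0.0005 g 0.0
```

View pics/k.png

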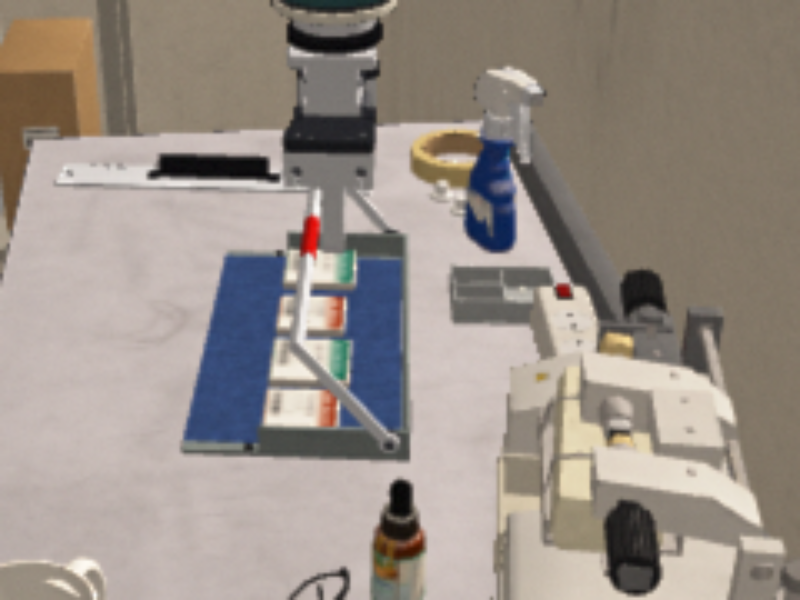

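The keeper now leans forward (arm from (390,442) to (300,345), angle about 1) with the finger just behind the sleeve at (311,237). Next I'll press it down from above.

```bash
python3 - <<'E'
from h import *
R=down(TH+np.pi);Y=.005
x,z=bar(1.0)
robot.move_linear(T(x+.026,Y,z+.003),velocity=.1,frame=R)
robot.move_linear(T(x+.026,Y,z+.045),velocity=.15,frame=R)
robot.move_linear(T(x-.002,Y,z+.045),velocity=.1,frame=R);st("over")
for a in (1.0,.85,.7,.55,.4,.25,.12):
    x,z=bar(a);h=.006*(np.cos(a)+np.sin(a))
    if robot.move_linear(T(x-.002,Y,z+h+.019),velocity=.06,frame=R,threshold=20): st("STOP");break
st("down")
x,z=bar(0)
print(robot.move_linear(T(x-.002,Y,.031),velocity=.02,frame=R,threshold=12));st("press")
print(robot.move_linear(T(x-.002,Y,.031),velocity=.02,frame=R,threshold=15));st("press2")
robot.move_linear(T(x-.002,Y,.15),velocity=.15,frame=R)
robot.move_linear(T(-.10,Y,.25),velocity=.2,frame=R);robot.pause(.2);st("away")
im=robot.grab_frame("wrist");side=robot.grab_frame("side")
w=cv2.resize(im[120:300,130:390],(480,360));s=cv2.resize(side[150:270,200:320],(320,360))
cv2.imwrite("pics/end.png",np.hstack([w,s])[:,:,::-1])
E
```

```text
over t 30.08 tray [0.0307 0.0047 0.1521] head 2.9974 F [-0.9 -0.7 -0.1] op 0.0004 g 0.0
down t 33.02 tray [-0.0115  0.005   0.0508] head 2.9978 F [-0.3  0.1 -0.5] op 0.0005 g 0.0
True
press t 33.72 tray [-0.011   0.0051  0.038 ] head 2.9976 F [-4.8 -2.7 17.3] op 0.0009 g 8.6
True
press2 t 33.92 tray [-0.0109  0.0051  0.0379] head 2.9976 F [-7.2 -3.6 23.2] op 0.0007 g 11.6
away t 35.84 tray [-0.1     0.0051  0.2493] head 2.9978 F [-0.2  0.6  0.1] op 0.0002 g 0.0
```

View pics/end.png

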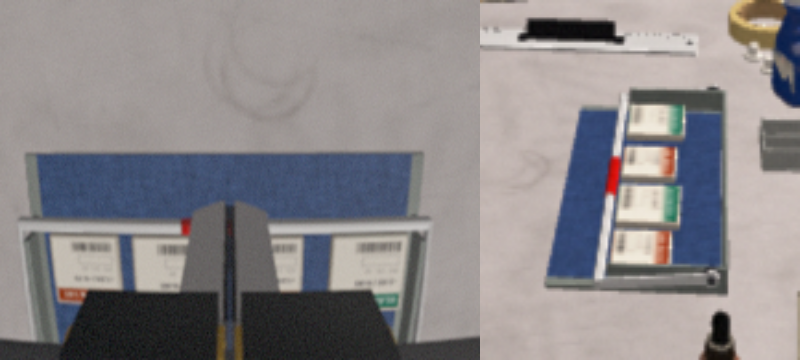

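The bar lies across the mouth just in front of the straight row. The fingers stopped with their tips at 19 mm, which is exactly the closed height, so I'll hand in.

```bash
python3 -c "
from rig import robot
print(robot.sign_off())"
```

```text
the job is handed in; nothing more can be done
None
```

The job is handed in at about 36 s of the 72 s limit: the packets are square at the tray's mouth, the ruler is flat on the desk clear of the tray, the keeper is fully down, and nothing else on the desk was touched.

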